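# Flip a brake pad over the edge of the inspection plate

### The job

Two brake pads lie in front of the raised edge of the inspection plate, and one of them lies with its brown lining hidden underneath and its black steel back up. Push that pad across the low apron against the raised edge and, still pushing with the fingertips, tip it up on edge and over, so that it ends lying flat on the raised blue deck with its lining up. Do not pick the pad up, and leave the other pad and everything else where it is.

Things in the scene. Friction and masses are not known exactly. Their poses are not given: they have to be found in the camera images.
- pad: Brake pad to flip: flat block 52 (x) x 116 (y) x 17 mm (z), about 0.32 kg: 6 mm black steel backing, 11 mm brown-red lining. Long sides flush; at the ends the backing sticks out 9 mm past the lining. Origin: centre of the lining's face. z points from lining to backing: up at the start, to be down at the end. Its +x side starts 34-69 mm off the edge, within 0.3 rad.
- pad_front (a point): Middle of the pad's +x long side, half way through its thickness (26 mm along the pad's x from the origin, 8.5 mm along its z)
- pad_back (a point): Middle of the pad's -x long side, half way through its thickness, the side facing the robot at the start. It is rough: a fingertip pressed firmly against it drags it up as the finger rises.
- pad_done: The other brake pad, same size, already lying lining up (brown face on top) beside the first on the apron. Origin: centre of its underside, z up. On either side (+y or -y) of the first, centres about 170 mm apart. Leave it alone.
- plate: Fixed inspection plate, 300 (x) x 360 mm (y). Origin: bench height, foot of the raised edge, middle of its length; x away from robot, y along the edge, z up. x -170 to 0 mm: low bare aluminium apron, top 4 mm above the bench; x 0 to 130 mm: blue deck, top 14 mm. The edge at x = 0 is a 10 mm upright step, yellow stripe on top. A pad pushed on with its rear raised turns about the step's top corner.
- socket: Steel wrench socket, a ring 23 mm across and 34 mm high, standing on the deck about 105 mm behind the edge, near the middle. Upright; its origin is the centre of its underside. A bystander: leave it alone.
- wrench: Steel wrench 190 mm long lying on the bench to the right of the plate (-y). Its origin lies at its middle. A bystander: leave it alone.
- spray: Green and yellow can, 60 mm across, 170 mm high, left rear. Upright; its origin is the centre of its underside. A bystander: leave it alone.
- oil: Green bottle with black cap, 68 mm across, 190 mm high, right rear. Upright; its origin is the centre of its underside. A bystander: leave it alone.
- piston: Aluminium piston, 72 mm across, 53 mm high, on the left. Upright; its origin is the centre of its underside. A bystander: leave it alone.
There are look-alikes about, which are no part of the job. Leave any green, turquoise or white look-alike of the pad alone.

How it is judged:
On the way, in this order (a step that is already met when the one before it is completed fails the run):
1. the pad, still lining down, lies on the apron against the raised edge (middle of its front side within 10 mm of it) (x of pad_front in the frame of plate between -0.01 and 0.01 m and angle between pad's own z axis and vertical below 0.35 rad), for 0.05 s.
2. the pad stands tipped up at the raised edge, more than about 60 degrees (angle between pad's own z axis and vertical between 1.05 and 2.3 rad and x of pad in the frame of plate between -0.045 and 0.05 m and z of pad in the frame of plate below 0.06 m), for 0.03 s.
At the end, for the whole second after the job is handed in: The pad lies still, lining up and flat (within 0.1 rad) on the raised deck, its middle at least 10 mm past the edge and within the deck; the other pad lies within 20 mm of where it was, lining up, and so does the socket; wrench, cans and piston within 30 mm (angle between pad's own z axis and vertical above 3.04 rad and x of pad in the frame of plate between 0.01 and 0.13 m and y of pad in the frame of plate between -0.18 and 0.18 m and z of pad in the frame of plate between 0.026 and 0.036 m and linear speed of pad below 0.01 m/s and angular speed of pad below 0.1 rad/s and distance of each of pad_done, socket from where it was at the start of the episode below 0.02 m and angle between pad_done's own z axis and vertical below 0.1 rad and distance of each of wrench, spray, oil, piston from where it was at the start of the episode below 0.03 m); the robot touches nothing.
It fails at once if the pad is lifted: both its long sides are more than 42 mm above the bench at once (height (world z) of each of pad_front, pad_back above 0.042 m).
It fails at once if the other pad is moved more than 20 mm or tipped (distance of pad_done from where it was at the start of the episode above 0.02 m or angle between pad_done's own z axis and vertical above 0.3 rad).
It fails at once if a bystander is moved (socket more than 20 mm, wrench, cans or piston more than 30 mm) (distance of socket from where it was at the start of the episode above 0.02 m or distance of any of wrench, spray, oil, piston from where it was at the start of the episode above 0.03 m).
It also fails if it takes over 40 s, if anything falls off the work surface, if the arm or the gripper's body presses on something with over 40 N, if the wrist force passes 120 N, or if a joint passes its speed limit or range.

### The arm

A 6-joint arm with a two-finger parallel gripper is mounted at the origin on the work surface. World frame = base frame: x ahead of the robot, y to its left, z up, the work surface at z = 0. Lengths are in m, angles in rad, forces in N, time in s.
With the tool pointing down it reaches from about 0.35 to 0.975 m from the base axis. Payload 4.9 kg.
Tool frame: the origin (TCP) lies at the very end of the fingers, on their centre line; the grasp point (between the pads) lies 19 mm behind it; z points along the fingers, y is the line along which they close (so a half turn about z gives the same grasp; the last joint's range is limited). The gripper opens to 85 mm and grips with 20 to 120 N. Pads are 22 mm wide; open, the fingers measure 114 mm over their backs; the gripper's body (76 mm by 85 mm) begins 54 mm behind the grasp point. The pads swing forward as they close: fully open they stand 13 mm farther back than shut.
Start: joints at [-1.303, 0.053, 1.613, -0, 1.476, -0.119], TCP at [0.236, -0.579, 0.231] pointing down, gripper open.
Joint ranges: [-3.01, 3.01], [-1.01, 2.22], [0.06, 2.58], [-1.02, 4.17], [0.09, 2.62], [-3.14, 3.14]. Speed limits (rad/s): [2.57, 2.57, 3.14, 3.14, 3.14, 3.14].

### API

Orientations are given as a unit quaternion [w, x, y, z].
In Python, from plant import state, optics, ticket, nets gives the robot as it stands. The module is installed in compiled form; this text tells all that it offers.
- The arm moves only by the shell command python3 -m inch 'ROWS' [OPENING]. ROWS is JSON, a list of rows, each an object of numbers: "dx", "dy", "dz": the shift along the tool's x, y, z as a fraction of full scale; "rx", "ry", "rz": the turn, a rotation vector about the tool's x, y, z as a fraction of full scale. In form: [{"dx": .., "dy": .., "dz": .., "rx": .., "ry": .., "rz": ..}, ...]. A call has 1 to 5 rows; each row is the pose to reach, as a shift and turn from the pose commanded when the call began, along the tool's axes at that moment; what a row does not reach only later rows make up. Full scale, the value 1, is 0.8 m for a shift and 1.5 rad for a turn. A row lasts 1/10 s, in which the tool goes at most 50 mm and 8.59 degrees, less where a joint would pass 70% of its speed; a pose out of reach is approached as far as the arm can. A call with a number of a shift or a turn outside -1 to 1 is refused whole. A call with a gripper value outside its range is refused whole. OPENING is the opening, from -1 (shut) to 1 (fully open), set as the call begins (- or left out, the last holds). The fingers move at their own pace and stop on an object; the grip force is fixed at half the most. Time passes only in rows, so rows that repeat a pose let the fingers close. It gives the time, the measured TCP pose, the force, the opening and the grip force at its end, in the units of the state.
- state(): the state, without advancing time (a new reading comes with each control period).
- optics.grab_frame(name): name is "scene" or "top" or "wrist"; returns the picture (384x512x3 uint8, red, green, blue); there is no depth.
- optics.camera_info(name): a dict with "fx", "fy", "cx", "cy" (pixels), "k1" (the pictures are not rectified: a ray, as slopes to the right and down, at radius r is drawn at 1 + k1 r^2 times it, then the intrinsics apply), "R" (3x3) and "t" (3): a world point X has camera coordinates R X + t. Camera axes: x right, y down, z forward; pixel columns grow to the right and rows downward; lengths in m; the calibration is good to about 2 mm. A picture is of the moment at which its call begins: read the wrist's pose just before it. camera_info takes no time and is no camera call; for the wrist camera it gives the pose at the moment of the call.
- ticket.job_done(): hands the job in; it is judged then, once.
Trained networks look in the newest picture that a camera, given by its name, has taken for a name from the list of things; names that differ only in an ending like _2 or _b are one class to them, and where a whole thing is asked for, a point or a joint stands for the part that bears it (a point fixed in the world has none). Each returns a list of dicts, best first, with "confidence" (0 to 1); they miss things now and then, are a little off and sometimes report something else, mostly with a low value. They report only what shows in the picture. A call takes as long as a camera call. They do not tell look-alikes from the thing itself.
- nets.boxes_of(camera, name): "bbox" ([centre column, centre row, width, height] in pixels, round what is visible of it).
- nets.outline_of(camera, name): "pixels" (384x512 bool, what is visible of it) and "bbox" ([centre column, centre row, width, height] in pixels, round what is visible of it).
The state is a dict: "time": time; "joint_pos": joint angles; "joint_vel": joint speeds; "joint_efforts": joint torques, N m; "tool_pos": TCP position; "tool_rot": TCP orientation; "contact_force": force on the tool from outside, world axes, zero at the start; "ft_torque": the same for the moment, N m; "gripper_width": opening from 0.0 (shut) to 1.0 (fully open); "grasp_force": force on a finger pad.
Only numpy, scipy, OpenCV 4.12 (cv2) and the standard library are available. Lean on these libraries where they do the work, as an engineer would, in place of code of your own. Each camera call takes 0.05 s, during which the arm holds its last target. There are 200 camera calls.

## Working session

There is one attempt and no reset: what is moved stays moved. The work goes in short steps, Python scripts to look and compute and a shell command to move; the robot and the scene stay as the last step left them, time stands still between calls to the robot, and variables do not carry over. Pictures are saved under pics/ and viewed, at most 10 in all, crops included, and the job is handed in when it is done.

```bash
mkdir -p pics; python3 - <<'E'
from plant import state, optics, nets
import cv2, numpy as np
for n in ("scene","top"):
    im=optics.grab_frame(n); cv2.imwrite(f"pics/{n}0.png",im[:,:,::-1])
    c=optics.camera_info(n); print(n,c)
    for o in nets.boxes_of(n,"pad"): print(o)
print(state())
a=cv2.imread("pics/scene0.png");b=cv2.imread("pics/top0.png")
E
```

```text
scene {'fx': 454.3021651295046, 'fy': 454.3021651295046, 'cx': 252.7454649091103, 'cy': 184.51817796232288, 'k1': -0.028838618545243125, 'R': array([[-0.3973424 ,  0.91762539, -0.00909217],
       [ 0.77352994,  0.32958382, -0.5413187 ],
       [-0.49373115, -0.22212193, -0.84076834]]), 't': array([ 0.21131211, -0.38812871,  1.50618226])}
{'bbox': [358.8, 156.1, 48.3, 31.8], 'confidence': 0.96}
{'bbox': [351.4, 266.7, 48.3, 38.8], 'confidence': 0.91}
{'bbox': [283.1, 180.4, 42.9, 24.8], 'confidence': 0.84}
{'bbox': [419.7, 186.9, 41.6, 35.7], 'confidence': 0.73}
top {'fx': 370.9657766522133, 'fy': 370.9657766522133, 'cx': 256.6641473479386, 'cy': 185.97491594883618, 'k1': -0.07426727434117864, 'R': array([[ 0.00409109, -0.99998325,  0.00409526],
       [-0.99573577, -0.00445108, -0.09214373],
       [ 0.09216042, -0.00370082, -0.9957373 ]]), 't': array([-0.00486937,  0.53458808,  1.17483261])}
{'bbox': [182.6, 256.4, 35.9, 23.5], 'confidence': 0.89}
{'bbox': [238.0, 205.1, 38.7, 19.1], 'confidence': 0.68}
{'bbox': [164.4, 156.5, 27.2, 36.8], 'confidence': 0.65}
{'time': 0.2, 'joint_pos': array([-1.30296620e+00,  5.31312988e-02,  1.61374878e+00,  2.06387065e-05,
        1.47599938e+00, -1.19017941e-01]), 'joint_vel': array([-0.00070254, -0.00243244, -0.00527094,  0.00176379, -0.00049243,
       -0.00049038]), 'joint_efforts': array([ 2.96127646e-04, -3.93673933e+01, -3.70204926e+01, -4.28844066e-05,
        4.91773812e-03,  4.02270004e-06]), 'tool_pos': array([ 0.23568709, -0.57844145,  0.23052858]), 'tool_rot': array([-6.42386982e-04,  9.81351806e-01,  1.92219194e-01, -3.75850177e-05]), 'contact_force': array([ 0.61958577, -0.85393345, -0.38429632]), 'ft_torque': array([-0.02039814,  0.03456235,  0.01587795]), 'grasp_force': 0.0, 'gripper_width': 0.9981889690663185}
```

View pics/top0.png

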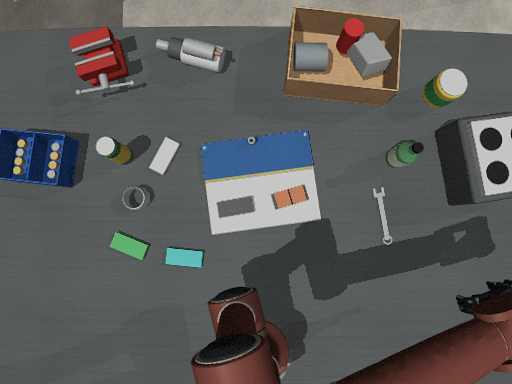

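View pics/scene0.png

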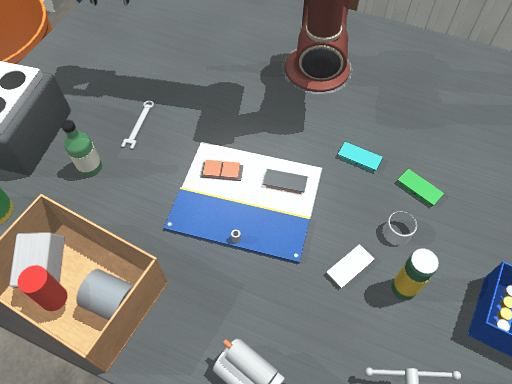

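Top picture: the candidates are the black pad on the apron (236,206), the brown-up pad (290,197), and the turquoise (184,257), green (129,245) and white (164,156) look-alikes. By the description I choose the black one at (236,206), which is (286,181) in the scene view. The yellow edge stripe runs from (205,178) to (313,166).

```bash
cat > h.py <<'E'
import numpy as np, cv2
from plant import state, optics, nets
from scipy.spatial.transform import Rotation as Rn
def ground(c,px,z):
    """pixels (N,2) -> world xy on the plane of height z"""
    K=np.array([[c['fx'],0,c['cx']],[0,c['fy'],c['cy']],[0,0,1.]])
    u=cv2.undistortPoints(np.asarray(px,float).reshape(-1,1,2),K,np.array([c['k1'],0,0,0.]))[:,0]
    d=np.c_[u,np.ones(len(u))]@c['R']; o=-c['R'].T@c['t']
    return (o+d*((z-o[2])/d[:,2])[:,None])[:,:2]
def proj(c,X):
    K=np.array([[c['fx'],0,c['cx']],[0,c['fy'],c['cy']],[0,0,1.]])
    return cv2.projectPoints(np.asarray(X,float).reshape(-1,1,3),cv2.Rodrigues(c['R'])[0],c['t'],K,np.array([c['k1'],0,0,0.]))[0][:,0]
def biggest(m,seed=None):
    n,l,s,ce=cv2.connectedComponentsWithStats(m.astype(np.uint8))
    k=l[seed[1],seed[0]] if seed else 1+np.argmax(s[1:,4])
    return l==k
def rect(c,m,z):
    cn=max(cv2.findContours(m.astype(np.uint8),cv2.RETR_EXTERNAL,cv2.CHAIN_APPROX_NONE)[0],key=cv2.contourArea)[:,0]
    g=ground(c,cn,z); r=cv2.minAreaRect((g*1000).astype(np.float32))
    return np.round(r[0],1),np.round(r[1],1),round(r[2],2),np.round(cv2.boxPoints(r),1).tolist()
def tool():
    s=state(); q=s['tool_rot']; return s, Rn.from_quat([q[1],q[2],q[3],q[0]]).as_matrix()
E
python3 - <<'E'
from h import *
ims=[]
for n,sd,box in (("scene",(286,181),(160,140,180,120)),("top",(236,206),(190,120,150,120))):
    im=optics.grab_frame(n); c=optics.camera_info(n)
    hsv=cv2.cvtColor(im,cv2.COLOR_RGB2HSV)
    x,y,w,h=box; roi=np.zeros(im.shape[:2],bool); roi[y:y+h,x:x+w]=1
    blue=biggest(roi&(hsv[...,0]>100)&(hsv[...,0]<125)&(hsv[...,1]>120)&(hsv[...,2]>60))
    yel=biggest(roi&(hsv[...,0]>20)&(hsv[...,0]<35)&(hsv[...,1]>120))
    blk=biggest((im.max(2)<110)&roi,sd)
    br=biggest(roi&((hsv[...,0]<15)|(hsv[...,0]>170))&(hsv[...,1]>100))
    for nm,m,z in (("deck",blue,.014),("yel",yel,.014),("pad",blk,.021),("done",br,.021)):
        print(n,nm,m.sum(),*rect(c,m,z))
    cr=cv2.resize(im[y:y+h,x:x+w],None,fx=3,fy=3,interpolation=cv2.INTER_CUBIC)[:,:,::-1]
    ims.append(cr[:360])
H=max(i.shape[0] for i in ims)
cv2.imwrite("pics/crop.png",cv2.resize(np.hstack([cv2.copyMakeBorder(i,0,H-i.shape[0],0,0,0) for i in ims]),None,fx=.8,fy=.8))
E
```

```text
scene deck 5752 [643.6   1.4] [127.5 358.9] 8.09 [[555.2000122070312, 170.10000610351562], [605.7999877929688, -185.1999969482422], [731.9000244140625, -167.3000030517578], [681.4000244140625, 188.0]]
scene yel 174 [576.9  -8.9] [  4.6 359. ] 7.9 [[549.9000244140625, 168.60000610351562], [599.2000122070312, -187.0], [603.7999877929688, -186.3000030517578], [554.5, 169.1999969482422]]
scene pad 195928 [378.6 -72.7] [1335.1 1916. ] 22.68 [[-606.5999755859375, 553.9000244140625], [132.10000610351562, -1213.9000244140625], [1363.9000244140625, -699.2000122070312], [625.2000122070312, 1068.5999755859375]]
scene done 245 [ 511.  -132.1] [50.1 45.8] 17.1 [[480.3999938964844, -117.5999984741211], [493.79998779296875, -161.3000030517578], [541.7000122070312, -146.60000610351562], [528.2000122070312, -102.9000015258789]]
top deck 3854 [640.3  -1.2] [120.5 359.5] 8.07 [[555.4000244140625, 168.3000030517578], [605.9000244140625, -187.60000610351562], [725.2000122070312, -170.6999969482422], [674.7999877929688, 185.1999969482422]]
top yel 132 [575.4 -10.8] [  4.1 357.6] 8.02 [[548.4000244140625, 166.0], [598.2999877929688, -188.10000610351562], [602.4000244140625, -187.5], [552.5, 166.5]]
top pad 530 [468.   65.6] [ 50.7 113.7] 10.29 [[432.8999938964844, 117.0], [453.20001220703125, 5.199999809265137], [503.1000061035156, 14.199999809265137], [482.79998779296875, 126.0999984741211]]
top done 453 [ 501.8 -110.2] [49.3 98.8] 17.35 [[463.6000061035156, -70.4000015258789], [493.1000061035156, -164.6999969482422], [540.0999755859375, -150.0], [510.6000061035156, -55.70000076293945]]
```

View pics/crop.png

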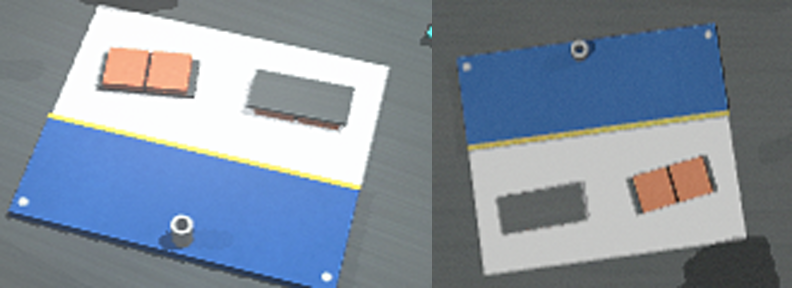

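The close crop confirms it: the chosen pad (left in the top view, right in the scene view) shows a black back with a brown lining edge below it. The other pad is brown-up. Next I work out the approach in tool axes.

```bash
cat >> h.py <<'E'
O=np.array([.574,-.010,0]); psi=np.radians(8.05)
P=Rn.from_euler('z',psi).as_matrix()
def row(x,y,z,a=0,dyaw=0):
    """plate-frame TCP target (mm), forward tilt a (deg) -> shift and turn fractions"""
    s,R=tool(); p=O+P@np.array([x,y,z])/1000
    ca,sa=np.cos(np.radians(a)),np.sin(np.radians(a))
    Rd=Rn.from_euler('z',psi+np.radians(dyaw)).as_matrix()@np.array([[ca,0,sa],[0,-1,0],[sa,0,-ca]])
    d=R.T@(p-s['tool_pos'])/.8; r=Rn.from_matrix(R.T@Rd).as_rotvec()/1.5
    print('now',np.round((P.T@(s['tool_pos']-O))*1000,1),'row',np.round(np.r_[d,r],4))
E
python3 -c "
from h import *
row(-151,90,230); row(-151,90,60)"
```

```text
now [-414.6 -515.6  230.9] row [ 5.041e-01 -6.538e-01  1.600e-03 -5.000e-04  0.000e+00  1.642e-01]
now [-414.6 -515.6  230.9] row [ 5.041e-01 -6.537e-01  2.141e-01 -5.000e-04  0.000e+00  1.642e-01]
```

```bash
R='python3 -m inch'
$R '[{"dx":0.504,"dy":-0.654,"rz":0.164},{"dx":0.504,"dy":-0.654,"rz":0.164},{"dx":0.504,"dy":-0.654,"rz":0.164},{"dx":0.504,"dy":-0.654,"rz":0.164},{"dx":0.504,"dy":-0.654,"rz":0.164}]' 0
$R '[{"dx":0,"dy":0}]' >/dev/null
python3 -c "
from h import *
row(-151,90,230); row(-151,90,60)"
```

```text
now [-414.6 -515.6  230.9] row [ 5.041e-01 -6.538e-01  1.600e-03 -5.000e-04  0.000e+00  1.642e-01]
now [-414.6 -515.6  230.9] row [ 5.041e-01 -6.537e-01  2.141e-01 -5.000e-04  0.000e+00  1.642e-01]validation failed for argument at $[0]...
validation failed for argument at $[0]...
```

```bash
python3 -m inch '[{"dx":0.504,"dy":-0.654,"dz":0,"rx":0,"ry":0,"rz":0.164},{"dx":0.504,"dy":-0.654,"dz":0,"rx":0,"ry":0,"rz":0.164},{"dx":0.504,"dy":-0.654,"dz":0,"rx":0,"ry":0,"rz":0.164},{"dx":0.504,"dy":-0.654,"dz":0,"rx":0,"ry":0,"rz":0.164},{"dx":0.504,"dy":-0.654,"dz":0,"rx":0,"ry":0,"rz":0.164}]' 0
python3 -c "
from h import *
row(-151,90,230); row(-151,90,60)"
```

```text
time: 0.8
tool_pos: [0.3025, -0.336, 0.2312]
tool_rot: [0.0, 0.998, 0.07, 0.0]
contact_force: [0.7, 0.2, 0.3]
gripper_width: 0.502
grasp_force: 0.0
now [-314.4 -284.8  231.2] row [ 2.041e-01 -4.686e-01  1.600e-03  1.000e-04 -3.000e-04 -3.000e-04]
now [-314.4 -284.8  231.2] row [ 2.040e-01 -4.686e-01  2.141e-01  1.000e-04 -3.000e-04 -3.000e-04]
```

```bash
python3 -m inch '[{"dx":0.204,"dy":-0.469,"dz":0,"rx":0,"ry":0,"rz":0},{"dx":0.204,"dy":-0.469,"dz":0,"rx":0,"ry":0,"rz":0},{"dx":0.204,"dy":-0.469,"dz":0,"rx":0,"ry":0,"rz":0},{"dx":0.204,"dy":-0.469,"dz":0,"rx":0,"ry":0,"rz":0},{"dx":0.204,"dy":-0.469,"dz":0,"rx":0,"ry":0,"rz":0}]' >/dev/null
python3 -m inch '[{"dx":0,"dy":0,"dz":0,"rx":0,"ry":0,"rz":0}]'
python3 -c "
from h import *
row(-151,90,230); row(-151,90,30)"
```

```text
time: 1.4
tool_pos: [0.3699, -0.0917, 0.2315]
tool_rot: [-0.001, 0.997, 0.076, 0.001]
contact_force: [0.3, -1.4, 0.1]
gripper_width: 0.502
grasp_force: 0.0
now [-213.5  -52.3  231.5] row [ 0.0801 -0.177   0.0022 -0.0008 -0.0011  0.0074]
now [-213.5  -52.3  231.5] row [ 0.0797 -0.1767  0.2522 -0.0008 -0.0011  0.0074]
```

```bash
python3 -m inch '[{"dx":0.08,"dy":-0.177,"dz":0,"rx":0,"ry":0,"rz":0.007},{"dx":0.08,"dy":-0.177,"dz":0,"rx":0,"ry":0,"rz":0.007},{"dx":0.08,"dy":-0.177,"dz":0,"rx":0,"ry":0,"rz":0.007},{"dx":0.08,"dy":-0.177,"dz":0.1,"rx":0,"ry":0,"rz":0.007},{"dx":0.08,"dy":-0.177,"dz":0.2,"rx":0,"ry":0,"rz":0.007}]' >/dev/null
python3 -m inch '[{"dx":0,"dy":0,"dz":0.04,"rx":0,"ry":0,"rz":0},{"dx":0,"dy":0,"dz":0.04,"rx":0,"ry":0,"rz":0}]'
python3 -c "
from h import *
row(-151,90,30); row(-151,90,12)"
```

```text
time: 2.1
tool_pos: [0.4079, 0.0509, 0.094]
tool_rot: [-0.001, 0.998, 0.065, -0.006]
contact_force: [0.1, 0.6, -0.0]
gripper_width: 0.498
grasp_force: 0.0
now [-156.    83.6   94. ] row [ 0.007  -0.0079  0.0799 -0.0012  0.0075 -0.0071]
now [-156.    83.6   94. ] row [ 0.0073 -0.0079  0.1024 -0.0012  0.0075 -0.0071]
```

```bash
python3 -m inch '[{"dx":0.006,"dy":-0.007,"dz":0.05,"rx":0,"ry":0,"rz":0},{"dx":0.006,"dy":-0.007,"dz":0.08,"rx":0,"ry":0,"rz":0},{"dx":0.006,"dy":-0.007,"dz":0.08,"rx":0,"ry":0,"rz":0},{"dx":0.006,"dy":-0.007,"dz":0.08,"rx":0,"ry":0,"rz":0}]'
python3 -c "
from h import *
row(-151,90,12)"
```

```text
time: 2.5
tool_pos: [0.4176, 0.0568, 0.0374]
tool_rot: [0.0, 0.998, 0.065, 0.001]
contact_force: [0.2, 0.2, 0.7]
gripper_width: 0.498
grasp_force: 0.0
now [-145.5   88.1   37.4] row [-0.007  -0.0023  0.0317  0.0003 -0.0014 -0.0073]
```

```bash
python3 -m inch '[{"dx":-0.004,"dy":-0.002,"dz":0.02,"rx":0,"ry":0,"rz":-0.007},{"dx":-0.004,"dy":-0.002,"dz":0.032,"rx":0,"ry":0,"rz":-0.007},{"dx":-0.004,"dy":-0.002,"dz":0.032,"rx":0,"ry":0,"rz":-0.007}]'
python3 -m inch '[{"dx":0,"dy":0,"dz":0.003,"rx":0,"ry":0,"rz":0},{"dx":0,"dy":0,"dz":0.003,"rx":0,"ry":0,"rz":0}]' | grep -E "pos|force"
python3 -m inch '[{"dx":0,"dy":0,"dz":0.003,"rx":0,"ry":0,"rz":0},{"dx":0,"dy":0,"dz":0.003,"rx":0,"ry":0,"rz":0}]' | grep -E "pos|force"
python3 -c "
from h import *
row(-151,90,12)"
```

```text
time: 2.8
tool_pos: [0.4131, 0.0584, 0.0103]
tool_rot: [0.0, 0.998, 0.07, 0.0]
contact_force: [-0.4, -0.1, -0.6]
gripper_width: 0.5
grasp_force: 0.0
tool_pos: [0.4135, 0.0585, 0.0082]
contact_force: [1.0, -0.3, -0.2]
grasp_force: 0.0
tool_pos: [0.4129, 0.0586, 0.0051]
contact_force: [-0.9, 0.6, -0.2]
grasp_force: 0.0
now [-150.    90.5    5.1] row [-0.0013  0.0006 -0.0086 -0.     -0.0001  0.0002]
```

```bash

python3 -m inch '[{"dx":0,"dy":0,"dz":0.003,"rx":0,"ry":0,"rz":0},{"dx":0,"dy":0,"dz":0.003,"rx":0,"ry":0,"rz":0}]' | grep -E "pos|force:"
python3 -m inch '[{"dx":0,"dy":0,"dz":0.0025,"rx":0,"ry":0,"rz":0},{"dx":0,"dy":0,"dz":0.0025,"rx":0,"ry":0,"rz":0}]' | grep -E "pos|force:"
python3 -c "
from h import *
row(-151,90,12)"
```

```text
tool_pos: [0.4125, 0.0586, 0.0023]
contact_force: [-0.4, -0.2, 0.0]
grasp_force: 0.0
tool_pos: [0.4127, 0.0586, 0.0021]
contact_force: [-8.2, 0.0, 14.7]
grasp_force: 7.2
now [-150.1   90.5    2.1] row [-0.0012  0.0006 -0.0124 -0.0002  0.0017  0.0003]
```

```bash

python3 -m inch '[{"dx":0,"dy":0,"dz":-0.0095,"rx":0,"ry":0,"rz":0},{"dx":0.0125,"dy":0,"dz":-0.0095,"rx":0,"ry":0,"rz":0},{"dx":0.025,"dy":0,"dz":-0.0095,"rx":0,"ry":0,"rz":0},{"dx":0.035,"dy":0,"dz":-0.0095,"rx":0,"ry":0,"rz":0},{"dx":0.045,"dy":0,"dz":-0.0095,"rx":0,"ry":0,"rz":0}]' | grep -E "pos|force:"
python3 -m inch '[{"dx":0.01,"dy":0,"dz":0,"rx":0,"ry":0,"rz":0},{"dx":0.02,"dy":0,"dz":0,"rx":0,"ry":0,"rz":0},{"dx":0.03,"dy":0,"dz":0,"rx":0,"ry":0,"rz":0},{"dx":0.04,"dy":0,"dz":0,"rx":0,"ry":0,"rz":0},{"dx":0.046,"dy":0,"dz":0,"rx":0,"ry":0,"rz":0}]' | grep -E "pos|force:"
python3 -c "
from h import *
row(-63,90,8)
im=optics.grab_frame('scene'); cv2.imwrite('pics/s2.png',cv2.resize(im[140:260,160:340],None,fx=4,fy=4,interpolation=cv2.INTER_CUBIC)[:,:,::-1])"
```

```text
tool_pos: [0.4479, 0.0637, 0.0076]
contact_force: [-5.6, -1.0, 4.1]
grasp_force: 2.8
tool_pos: [0.4849, 0.0689, 0.0075]
contact_force: [-5.1, -1.1, 5.2]
grasp_force: 2.7
now [-77.2  90.6   7.5] row [ 0.0177  0.0007 -0.0007 -0.0001  0.0016  0.0003]
```

View pics/s2.png

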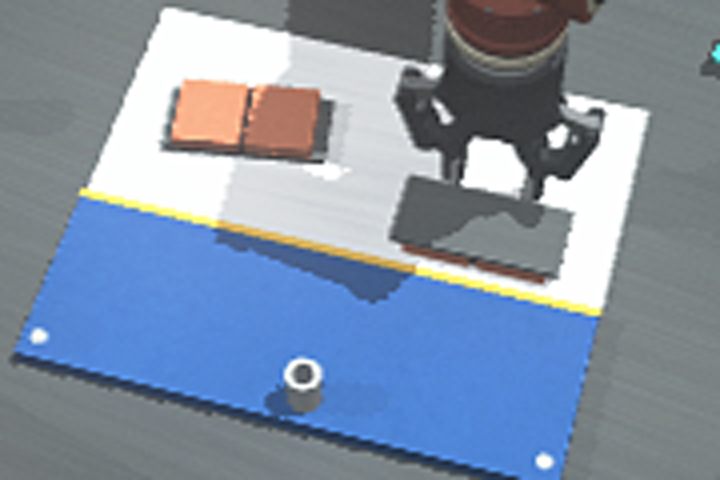

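The crop shows the pad square to the yellow edge with a small gap left (crop pixels 480,265), and both fingertips behind it. I push on to the edge.

```bash

python3 -m inch '[{"dx":0.006,"dy":0,"dz":0,"rx":0,"ry":0,"rz":0},{"dx":0.01,"dy":0,"dz":0,"rx":0,"ry":0,"rz":0},{"dx":0.01,"dy":0,"dz":0,"rx":0,"ry":0,"rz":0}]' | grep -E "pos|force:"
python3 -m inch '[{"dx":0.004,"dy":0,"dz":0,"rx":0,"ry":0,"rz":0},{"dx":0.006,"dy":0,"dz":0,"rx":0,"ry":0,"rz":0},{"dx":0.006,"dy":0,"dz":0,"rx":0,"ry":0,"rz":0}]' | grep -E "pos|force:"
python3 -c "
from h import *
row(-63,90,8)"
```

```text
tool_pos: [0.4932, 0.07, 0.008]
contact_force: [-0.7, -1.1, 0.1]
grasp_force: 0.2
tool_pos: [0.4977, 0.0706, 0.0081]
contact_force: [-1.6, -0.4, -1.1]
grasp_force: 0.7
now [-64.3  90.5   8.1] row [ 0.0016  0.0007  0.0001 -0.     -0.0001  0.0001]
```

```bash

python3 -m inch '[{"dx":0.003,"dy":0,"dz":0,"rx":0,"ry":0,"rz":0},{"dx":0.003,"dy":0,"dz":0,"rx":0,"ry":0,"rz":0}]' | grep -E "pos|force:"
python3 -m inch '[{"dx":0.003,"dy":0,"dz":0,"rx":0,"ry":0,"rz":0},{"dx":0.003,"dy":0,"dz":0,"rx":0,"ry":0,"rz":0}]' | grep -E "pos|force:"
python3 -c "
from h import *
row(-63,90,8)"
```

```text
tool_pos: [0.4977, 0.0707, 0.008]
contact_force: [-11.2, -1.5, 8.6]
grasp_force: 5.6
tool_pos: [0.4977, 0.0707, 0.0078]
contact_force: [-20.1, -2.8, 15.8]
grasp_force: 9.8
now [-64.3  90.6   7.8] row [ 0.0016  0.0007 -0.0003 -0.      0.0088  0.0006]
```

```bash

python3 -m inch '[{"dx":-0.01,"dy":0,"dz":-0.002,"rx":0,"ry":0,"rz":0},{"dx":-0.01,"dy":0,"dz":-0.005,"rx":0,"ry":0,"rz":0},{"dx":-0.004,"dy":0,"dz":-0.005,"rx":0,"ry":0,"rz":0},{"dx":0.0005,"dy":0,"dz":-0.005,"rx":0,"ry":0,"rz":0},{"dx":0.0005,"dy":0,"dz":-0.005,"rx":0,"ry":0,"rz":0}]' | grep -E "pos|force:"
python3 -m inch '[{"dx":0.0002,"dy":0,"dz":-0.005,"rx":0,"ry":0,"rz":0},{"dx":0.0009,"dy":0,"dz":-0.01,"rx":0,"ry":0,"rz":0},{"dx":0.002,"dy":0,"dz":-0.015,"rx":0,"ry":0,"rz":0},{"dx":0.0035,"dy":0,"dz":-0.02,"rx":0,"ry":0,"rz":0}]' | grep -E "pos|force:"
python3 -c "
from h import *
row(-63,90,8)
im=optics.grab_frame('scene'); cv2.imwrite('pics/s3.png',cv2.resize(im[140:260,160:340],None,fx=4,fy=4,interpolation=cv2.INTER_CUBIC)[:,:,::-1])"
```

```text
tool_pos: [0.4978, 0.0707, 0.0117]
contact_force: [-21.8, -4.0, 18.2]
grasp_force: 10.9
tool_pos: [0.5009, 0.0713, 0.0259]
contact_force: [-12.0, -1.5, 1.3]
grasp_force: 6.1
now [-61.   90.7  25.9] row [-0.0022  0.0009  0.0224 -0.0002  0.0082  0.0004]
```

View pics/s3.png

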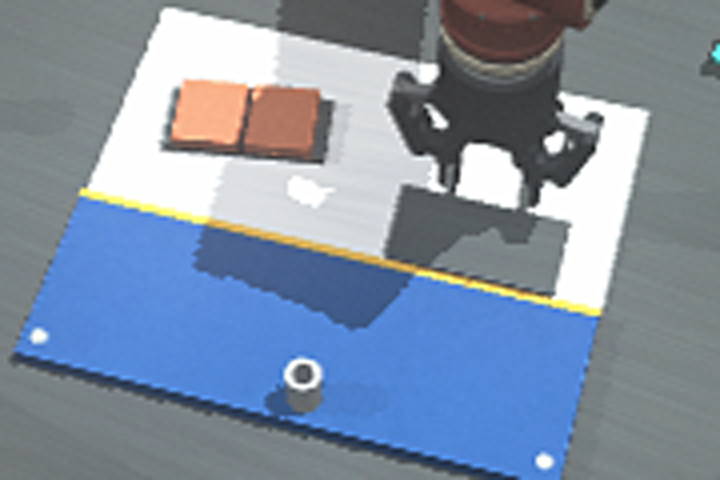

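The crop shows the pad against the yellow edge and the fingers pressing on its back. The force and the tip height (28 mm, above the pad's rest height of 21 mm) say the rear is up about 16°. I carry on along the arc.

```bash

python3 -m inch '[{"dx":0.0035,"dy":0,"dz":-0.004,"rx":0,"ry":0,"rz":0},{"dx":0.0065,"dy":0,"dz":-0.008,"rx":0,"ry":0,"rz":0},{"dx":0.009,"dy":0,"dz":-0.012,"rx":0,"ry":0,"rz":0},{"dx":0.012,"dy":0,"dz":-0.016,"rx":0,"ry":0,"rz":0}]' | grep -E "pos|force:"
python3 -c "
from h import *
row(-63,90,8)
im=optics.grab_frame('scene'); cv2.imwrite('pics/s4.png',cv2.resize(im[140:260,160:340],None,fx=4,fy=4,interpolation=cv2.INTER_CUBIC)[:,:,::-1])"
```

```text
tool_pos: [0.5078, 0.0722, 0.0387]
contact_force: [-24.4, -4.2, 14.0]
grasp_force: 14.0
now [-54.1  90.7  38.7] row [-0.0104  0.0008  0.0386 -0.0002  0.0137  0.0007]
```

View pics/s4.png

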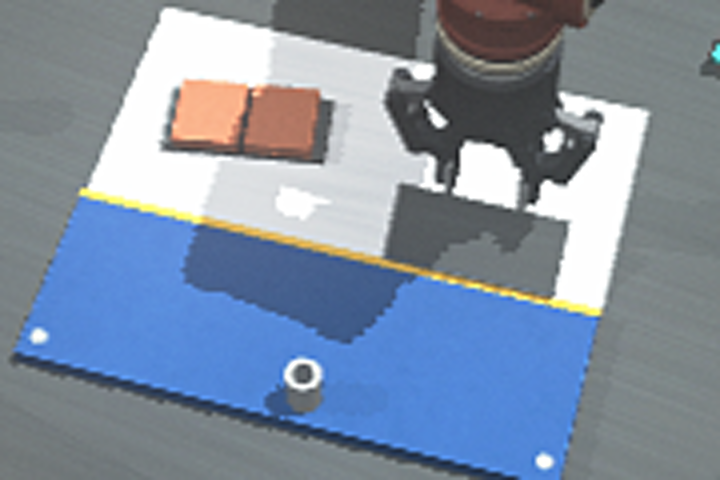

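The pad is tipping about 30° with the contact force exactly normal to its back. I continue.

```bash

python3 -m inch '[{"dx":0.003,"dy":0,"dz":-0.004,"rx":0,"ry":0,"rz":0},{"dx":0.006,"dy":0,"dz":-0.008,"rx":0,"ry":0,"rz":0},{"dx":0.01,"dy":0,"dz":-0.011,"rx":0,"ry":0,"rz":0},{"dx":0.0145,"dy":0,"dz":-0.0138,"rx":0,"ry":0,"rz":0}]' | grep -E "pos|force:"
python3 -c "
from h import *
row(-63,90,8)
im=optics.grab_frame('scene'); cv2.imwrite('pics/s5.png',cv2.resize(im[140:260,160:340],None,fx=4,fy=4,interpolation=cv2.INTER_CUBIC)[:,:,::-1])"
```

```text
tool_pos: [0.5243, 0.0745, 0.0546]
contact_force: [-19.9, -1.1, 26.8]
grasp_force: 16.7
now [-37.4  90.6  54.6] row [-0.0314  0.0007  0.0585 -0.0001  0.0062  0.0006]
```

View pics/s5.png

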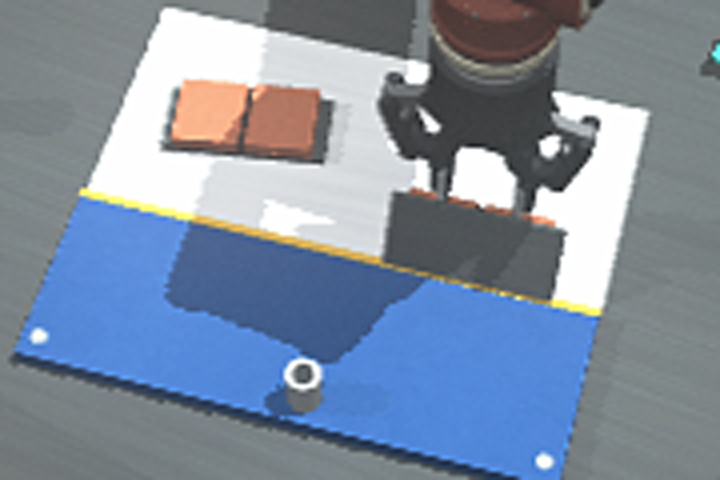

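```bash

python3 -m inch '[{"dx":0.0043,"dy":0,"dz":-0.003,"rx":0,"ry":0,"rz":0},{"dx":0.0086,"dy":0,"dz":-0.0054,"rx":0,"ry":0,"rz":0},{"dx":0.0135,"dy":0,"dz":-0.007,"rx":0,"ry":0,"rz":0},{"dx":0.0185,"dy":0,"dz":-0.0085,"rx":0,"ry":0,"rz":0},{"dx":0.023,"dy":0,"dz":-0.009,"rx":0,"ry":0,"rz":0}]' | grep -E "pos|force:"
python3 -c "
from h import *
row(-63,90,8)
im=optics.grab_frame('scene'); cv2.imwrite('pics/s6.png',cv2.resize(im[140:260,160:340],None,fx=4,fy=4,interpolation=cv2.INTER_CUBIC)[:,:,::-1])"
```

```text
tool_pos: [0.5489, 0.0779, 0.0637]
contact_force: [-1.1, 1.9, 11.8]
grasp_force: 6.4
now [-12.6  90.6  63.7] row [-0.0636  0.0007  0.0691 -0.0001 -0.0055  0.0001]
```

View pics/s6.png

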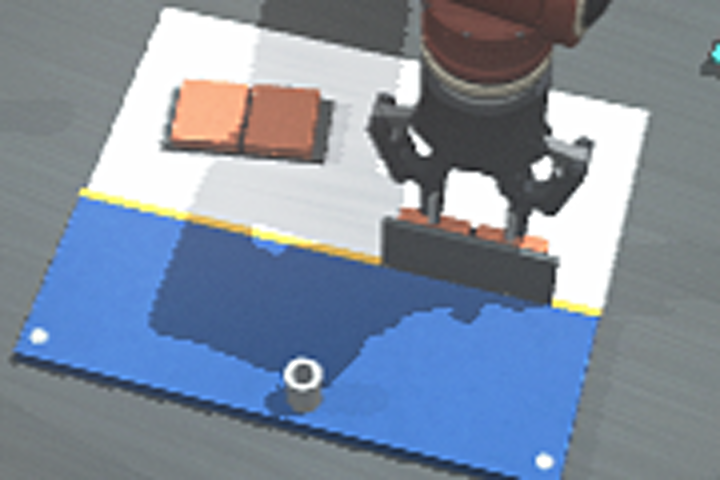

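The pad stands nearly upright on the edge with the fingertips on top of it. I drag its top forward so it goes over.

```bash

python3 -m inch '[{"dx":0.006,"dy":0,"dz":0,"rx":0,"ry":0,"rz":0},{"dx":0.012,"dy":0,"dz":0,"rx":0,"ry":0,"rz":0},{"dx":0.018,"dy":0,"dz":0,"rx":0,"ry":0,"rz":0},{"dx":0.025,"dy":0,"dz":0,"rx":0,"ry":0,"rz":0},{"dx":0.032,"dy":0,"dz":0,"rx":0,"ry":0,"rz":0}]' | grep -E "pos|force:"
python3 -c "
from h import *
row(-63,90,8)
im=optics.grab_frame('scene'); cv2.imwrite('pics/s7.png',cv2.resize(im[140:260,160:340],None,fx=4,fy=4,interpolation=cv2.INTER_CUBIC)[:,:,::-1])"
```

```text
tool_pos: [0.5764, 0.0817, 0.0653]
contact_force: [2.1, 2.1, 10.1]
grasp_force: 5.3
now [15.3 90.5 65.3] row [-0.0988  0.0006  0.0702  0.0001 -0.0092  0.0001]
```

View pics/s7.png

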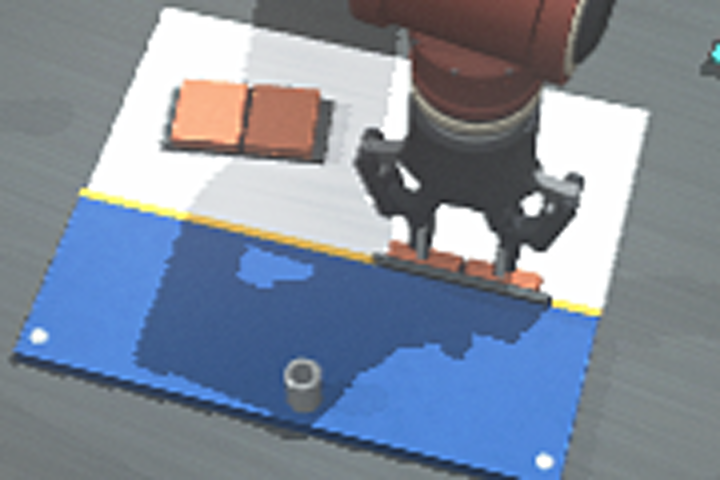

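It is well past upright, with the backing seen almost edge-on. I lift the fingers so it drops over.

```bash

python3 -m inch '[{"dx":0.003,"dy":0,"dz":-0.03,"rx":0,"ry":0,"rz":0},{"dx":0.003,"dy":0,"dz":-0.08,"rx":0,"ry":0,"rz":0},{"dx":-0.05,"dy":0,"dz":-0.12,"rx":0,"ry":0,"rz":0},{"dx":-0.1,"dy":0,"dz":-0.12,"rx":0,"ry":0,"rz":0},{"dx":-0.1,"dy":0,"dz":-0.12,"rx":0,"ry":0,"rz":0}]' | grep -E "time|pos|force:"
python3 -c "
from h import *
row(-63,90,8)
im=optics.grab_frame('scene'); cv2.imwrite('pics/s8.png',cv2.resize(im[140:260,160:340],None,fx=4,fy=4,interpolation=cv2.INTER_CUBIC)[:,:,::-1])
hsv=cv2.cvtColor(im,cv2.COLOR_RGB2HSV); c=optics.camera_info('scene')
m=((hsv[...,0]<15)|(hsv[...,0]>170))&(hsv[...,1]>100); m[:180]=0; m[240:]=0; m[:,:250]=0; m[:,310:]=0
g=ground(c,np.argwhere(m)[:,::-1],.031)
if len(g): q=(np.c_[g,np.zeros(len(g))]-O)@P*1000; print('plate extents',q.min(0),q.max(0),q.mean(0))"
```

```text
time: 9.1
tool_pos: [0.4881, 0.0697, 0.1555]
contact_force: [1.0, -0.8, -1.3]
grasp_force: 0.0
now [-73.9  90.9 155.5] row [ 0.0135  0.0011  0.1843  0.     -0.0005  0.0002]
plate extents [ 8.81096239 43.30513819  0.        ] [ 59.34288684 141.03139738   0.        ] [34.61521697 92.64710669  0.        ]
```

View pics/s8.png

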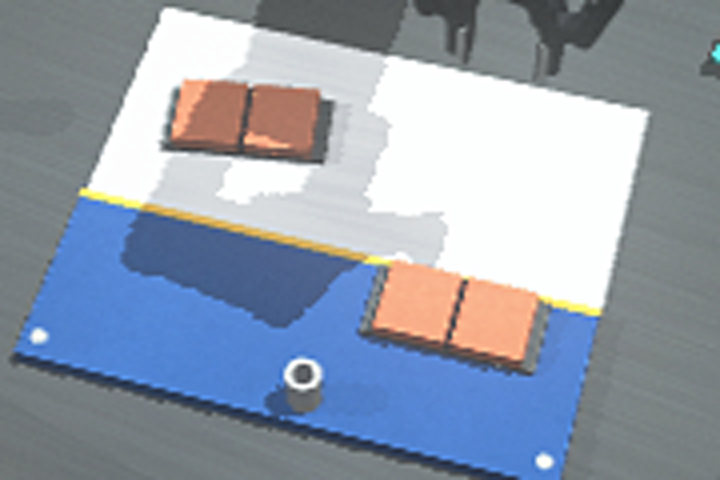

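The pad lies flat on the blue deck, lining up (crop 460,315), with its middle about 34 mm past the edge at y ≈ 92 mm. The other pad and the socket are where they were and the gripper is clear, so I hand in.

```bash
python3 -c "
from plant import ticket
print(ticket.job_done())"
```

```text
the job is handed in; nothing more can be done
None
```

The black-backed pad was pushed to the raised edge, tipped over it with the fingertips and left flat on the blue deck, lining up, its middle about 34 mm past the edge. The other pad and the socket look unmoved in the last picture, and the job is handed in (no verdict was returned).

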